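Set the ramekin on the topping carousel and bring the yellow jar to the front

TASK

Gently stand the small white ramekin upright in the middle of the topping carousel, between its four little stop pins, and let go of it. Then turn the carousel until the jar with the yellow lid faces the front, in line with the yellow pointer, and finish still gripping that jar firmly so the carousel is held still. Leave the mixing bowl, the shaker and the spatula where they are.

Things in the scene. Friction and masses are not known exactly. Their poses are not given: they have to be found in the camera images.
- ramekin: Loose white ceramic ramekin (straight open cup), about 58 mm across the rim, 45 mm high, walls 4 mm, about 0.12 kg, standing on the table to the robot's left. Origin: centre of its underside, z up its axis. It can be gripped across its outside.
- stand: Fixed foot of the carousel. Origin on the turning axis, at table height. Its own -x axis is the front: there a yellow pointer tongue, 30 mm wide, runs out from under the plate, ending in a cross bar 56 mm wide and 14 mm high, 175 to 195 mm from the axis. It points to the world's -x within about half a radian either way.
- carousel (a joint): Plate angle about the vertical axis, rad, counter-clockwise positive from above; at 0 or a full turn the yellow jar faces the pointer. Turns freely either way past a full turn, takes about 0.05 N m, stays where left. Black plate with red rim, 260 mm across, top 30 mm above the table; four upright jars a quarter turn apart are locked to it, axes 98 mm from the turning axis.
- stage (a point): Centre of the plate's top face, on the turning axis 30 mm above the table, a grey disc. Around it four round steel stop pins, 8 mm high, 10 mm thick, axes 38.5 mm from the centre, midway in angle between the jars; the ramekin fits between them with 4.5 mm to spare at each. The jars' inner sides are 77 mm from this point.
- yellow_jar (a point): The marked jar: glass, amber content, yellow lid (the other three lids are white). All are plain round cylinders 42 mm across, 70 mm high including the 20 mm lid of the same width. This point: centre of its underside, on the plate's top 30 mm above the table. Locked to the plate; it can be gripped across from above and led round the circle.
- front_spot (a point): The point on the plate's top level, 98 mm from the turning axis straight towards the pointer, where the yellow jar's underside centre must come. Fixed to the stand, it does not turn.
- bowl: Steel mixing bowl, 170 mm across, 70 mm high, origin under its centre. Bystander, leave alone.
- shaker: Clear sugar shaker with steel cap, 56 mm across, 100 mm high, origin under its centre. Bystander, leave alone.
- spatula: Spatula with wooden handle lying flat on the table beyond the carousel, under 300 mm long. Bystander, leave alone.
There are look-alikes about, which are no part of the job. There is more than one size of the ramekin; the one meant has the size given above.

How it is judged:
By the outcome, as a careful person would: the job done as asked, in the order asked, and still so for the second after the job is handed in, while the arm keeps its last pose, push and grip.
It also fails if it takes over 53 s, if anything falls off the work surface, if the arm or the gripper's body presses on something with over 40 N, if the wrist force passes 120 N, or if a joint passes its speed limit or range.

ROBOT

A 7-joint arm with a two-finger parallel gripper is mounted at the origin on the work surface. World frame = base frame: x ahead of the robot, y to its left, z up, the work surface at z = 0. Lengths are in m, angles in rad, forces in N, time in s.
With the tool pointing down it reaches from about 0.35 to 0.9 m from the base axis. Payload 8.1 kg.
Tool frame: the origin (TCP) lies midway between the tips of the shut fingers; the grasp point (between the pads) lies behind it (arm.tcp_to_grasp is the z of the grasp point in the tool frame, in m); z points along the fingers, y is the line along which they close (so a half turn about z gives the same grasp; the last joint's range is limited). The gripper opens to 92 mm and grips with 3 to 60 N. Pads are 19 mm wide; open, the fingers measure 130 mm over their backs; the gripper's body (75 mm by 190 mm) begins 47 mm behind the grasp point.
Start: joints at [1.229, 0.434, 0.025, 1.573, -0.012, 1.134, -0.075], TCP at [0.148, -0.607, 0.227] pointing down, gripper open.
Joint ranges: [-2.62, 2.62], [-0.44, 2.09], [-1.27, 1.32], [0.08, 2.57], [-1.32, 4.46], [0.12, 2], [-2.74, 2.74]. Speed limits (rad/s): [2.22, 2.22, 3.01, 3.01, 3.14, 3.14, 3.14].

INTERFACE

Orientations are given as a rotation vector (axis times angle).
In Python, from cell import readout, vision, arm gives the robot as it stands.
- The arm moves only by the tool carry_out, never from a script. Its argument "increments" is one flat list of numbers, 6 for each row, row after row: the shift along the world's x, y, z in mm, then the turn, a rotation vector about the world's x, y, z in rad. In form: [tx, ty, tz, wx, wy, wz, tx, ty, tz, wx, wy, wz, ...]. A call has 1 to 20 rows; each row shifts and turns the commanded pose from where the row before left it; what a row does not reach is not made up. A row lasts 1/8 s, in which the tool goes at most 62.5 mm and 10.7 degrees, less where a joint would pass 70% of its speed; a pose out of reach is approached as far as the arm can. A call with a gripper value outside its range is refused whole. "grip" is the closure, from 0 (fully open) to 1 (shut), set as the call begins (left out, the last holds). The fingers move at their own pace and stop on an object; "newtons" is the grip in N (left out, the last holds). Time passes only in rows, so rows that do not move let the fingers close. It gives the time, the measured TCP pose, the force, the opening and the grip force at its end, in the units of the state.
- readout.observe(): the state, without advancing time (a new reading comes with each control period).
- vision.get_image(name): name is "side" or "top"; returns the picture (420x560x3 uint8, red, green, blue); there is no depth.
- vision.calibration(name): a dict with "fov_y" (degrees; the focal length in pixels is half the picture's height over the tangent of half this angle, whatever the lens; pixels are square), "cx", "cy" (the principal point, pixels), "pose" (4x4, takes a point from camera to world coordinates). Camera axes: x right, y up, looking along -z (the intrinsics and any distortion apply to the point x, -y, -z); pixel columns grow to the right and rows downward; lengths in m; the calibration is good to about 2 mm. A picture is of the moment at which its call begins. calibration takes no time and is no camera call.
- arm.sign_off(): hands the job in; it is judged then, once.
The state is a dict: "clock": time; "joints": joint angles; "dq": joint speeds; "joint_efforts": joint torques, N m; "position": TCP position; "ee_rot": TCP orientation; "force": force on the tool from outside, world axes, zero at the start; "ft_torque": the same for the moment, N m; "width": opening from 0.0 (shut) to 1.0 (fully open); "gripper_force": force on a finger pad.
Only numpy, scipy, OpenCV 4.12 (cv2) and the standard library are available. Lean on these libraries where they do the work, as an engineer would, in place of code of your own. Each camera call takes 0.05 s, during which the arm holds its last target. There are 200 camera calls.

## Working session

There is one attempt and no reset: what is moved stays moved. The work goes in short steps, Python scripts to look and compute and a tool call to move; the robot and the scene stay as the last step left them, time stands still between calls to the robot, and variables do not carry over. Pictures are saved under pics/ and viewed, at most 10 in all, crops included, and the job is handed in when it is done.

Besides the shell and the picture viewer there is one more tool, called after "Emit:" by a JSON object that holds its "method" and its "body", one argument or row to a line. carry_out: Moves the arm, as the interface text tells. Its arguments: {"type":"object","properties":{"increments":{"type":"array","items":{"type":"number"}},"grip":{"type":"number"},"newtons":{"type":"number"}},"required":["increments"]}

```bash
mkdir -p pics; python3 - <<'E'
from cell import readout, vision, arm
import cv2, numpy as np
np.set_printoptions(precision=4,suppress=True)
for n in("side","top"):
    cv2.imwrite(f"pics/{n}0.png",vision.get_image(n)[:,:,::-1]); print(n,vision.calibration(n))
print(readout.observe(), arm.tcp_to_grasp)
E
```

```text
side {'fov_y': 44.51775790041125, 'cx': 284.0423010914584, 'cy': 219.0112576995382, 'pose': array([[-0.9568,  0.1987, -0.2123,  0.3449],
       [-0.2907, -0.6377,  0.7133,  0.8621],
       [ 0.0063,  0.7442,  0.6679,  0.863 ],
       [ 0.    ,  0.    ,  0.    ,  1.    ]])}
top {'fov_y': 51.38923361890798, 'cx': 279.1151824336464, 'cy': 206.78973008227916, 'pose': array([[ 0.0044,  0.9823, -0.1873,  0.3592],
       [-1.    ,  0.0047,  0.0009, -0.0074],
       [ 0.0017,  0.1873,  0.9823,  1.3305],
       [ 0.    ,  0.    ,  0.    ,  1.    ]])}
{'clock': 0.1, 'joints': array([ 1.2294,  0.4352,  0.025 ,  1.574 , -0.0116,  1.134 , -0.0751]), 'dq': array([-0.0004, -0.001 ,  0.0013, -0.0018,  0.0018, -0.0009,  0.0003]), 'joint_efforts': array([  0.0014, -66.9127,   0.9872, -31.5145,  -0.0605,   0.0374,
         0.0001]), 'position': array([ 0.1477, -0.6068,  0.226 ]), 'ee_rot': array([-3.1179, -0.3739,  0.0005]), 'force': array([ 1.0279, -0.4424,  0.4571]), 'ft_torque': array([-0.0266, -0.0216, -0.081 ]), 'gripper_force': 0.0, 'width': 0.9976681162970595} -0.0188
```

View pics/top0.png

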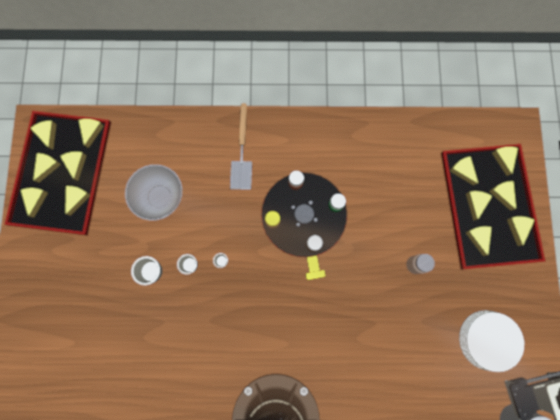

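View pics/side0.png

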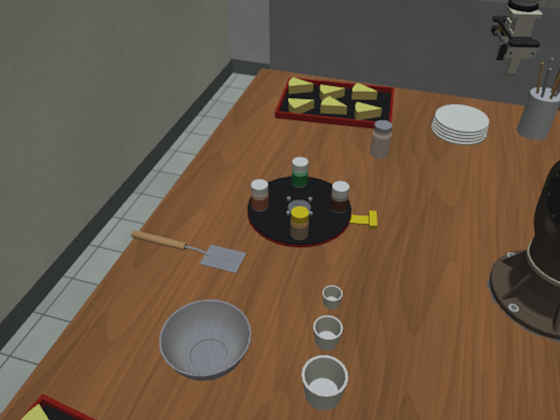

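The top view shows three ramekins at about (146,271), (187,264) and (220,260). The carousel centre is near (304,214), the yellow lid at (272,218) and the pointer bar at (315,275). The ramekin could be any of those three cups, so I'll check their sizes in a close crop.

```bash
cat > h.py <<'E'
import numpy as np, cv2
from cell import readout, vision, arm
np.set_printoptions(precision=4,suppress=True)
def ray(n,u,v,z):
    c=vision.calibration(n); f=210/np.tan(np.radians(c["fov_y"]/2)); P=c["pose"]
    d=P[:3,:3]@np.array([(u-c["cx"])/f,-(v-c["cy"])/f,-1]); o=P[:3,3]
    return o+d*(z-o[2])/d[2]
def proj(n,p):
    c=vision.calibration(n); f=210/np.tan(np.radians(c["fov_y"]/2)); P=c["pose"]
    q=P[:3,:3].T@(np.array(p)-P[:3,3]); return np.array([c["cx"]-f*q[0]/q[2], c["cy"]+f*q[1]/q[2]])
E
python3 - <<'E'
from h import *
a=cv2.imread("pics/top0.png")
c1=cv2.resize(a[240:300,120:250],None,fx=6,fy=6,interpolation=cv2.INTER_CUBIC)   # 780x360
cv2.imwrite("pics/c1.png",c1)
c2=cv2.resize(a[165:285,250:360],None,fx=5,fy=5,interpolation=cv2.INTER_CUBIC)
cv2.imwrite("pics/c2.png",c2)
E
```

```text
(no output)
```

View pics/c1.png

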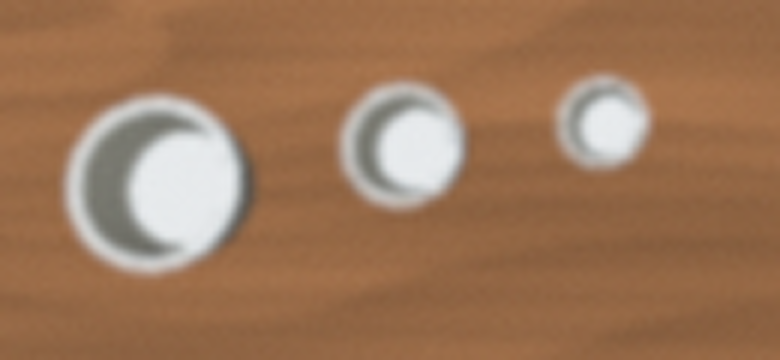

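View pics/c2.png

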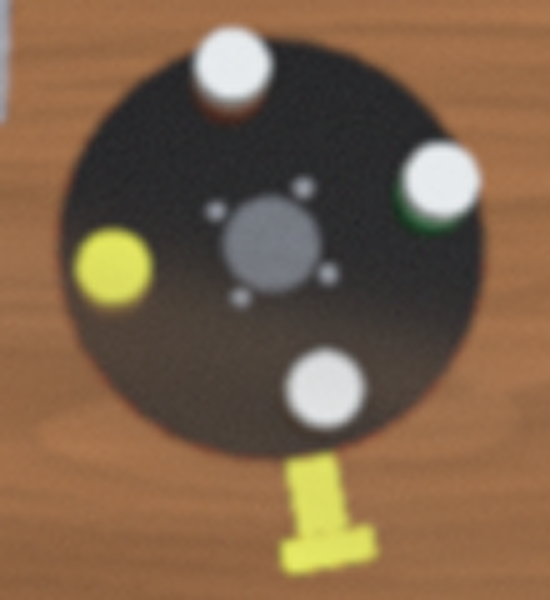

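The middle cup measures 126/6 ≈ 21 px ≈ 59 mm across. The left one is about 88 mm and the right one about 45 mm, so the middle one at (187,264) is meant. c2 shows the pins and disc centred at about (272,243) in the crop, the yellow lid at (113,267) and the pointer bar at (328,549). Next is a close crop of the side view.

```bash
python3 - <<'E'
from h import *
a=cv2.imread("pics/side0.png")
c1=cv2.resize(a[145:255,240:385],None,fx=5,fy=5,interpolation=cv2.INTER_CUBIC)
c2=cv2.resize(a[310:355,300:355],None,fx=5,fy=5,interpolation=cv2.INTER_CUBIC)
o=np.zeros((600,725,3),np.uint8); o[:550]=c1; o[325:550,:275]=c2
cv2.imwrite("pics/c3.png",o)
T=lambda x,y,s,x0,y0:((x+.5)/s-.5+x0,(y+.5)/s-.5+y0)
print("ram",ray("top",*T(402,146,6,120,240),.045))
for l,p,z in[("disc",(271,244),.030),("pins",(272.25,242),.038),("Y",(113,267),.1),("W1",(232,65),.1),("W2",(441,181),.1),("W3",(325,388),.1),("bar",(328.5,549),.014),("barL",(283,557),.014),("barR",(374,541),.014)]:
    print(l,ray("top",*T(*p,5,250,165),z))
E
```

```text
ram [0.433  0.2612 0.045 ]
disc [ 0.5872 -0.0834  0.03  ]
pins [ 0.587  -0.0836  0.038 ]
Y [0.5611 0.0111 0.1   ]
W1 [ 0.6804 -0.0572  0.1   ]
W2 [ 0.6122 -0.1774  0.1   ]
W3 [ 0.4924 -0.1093  0.1   ]
bar [ 0.4054 -0.1175  0.014 ]
barL [ 0.4006 -0.0903  0.014 ]
barR [ 0.4103 -0.1447  0.014 ]
```

View pics/c3.png

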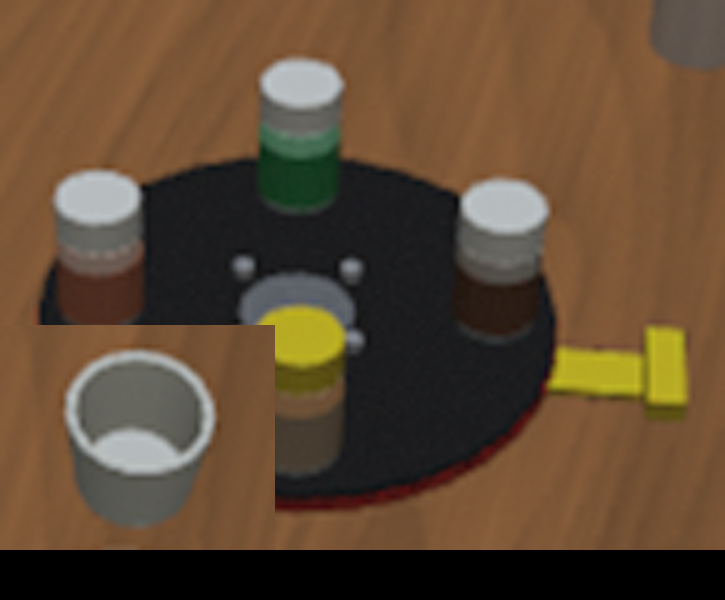

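The side crop shows the ramekin rim centre at (140,87) in the inset. The lid tops are at (301,336), (301,84), (98,197) and (504,207), with the yellow jar nearest the camera. I'll cross-check these against the top view.

```bash
python3 - <<'E'
from h import *
T=lambda x,y,s,x0,y0:((x+.5)/s-.5+x0,(y+.5)/s-.5+y0)
print("ram",ray("side",*T(140,87,5,300,310),.045))
L=[ray("side",*T(*p,5,240,145),.1) for p in[(301,336),(301,84),(98,197),(504,207)]]
print(*L,"mean",np.mean(L,0))
print("bar",ray("side",*T(666,365,5,240,145),.014))
c=np.array([.587,-.083]);
for n,p in [("Y",(.5611,.0111)),("bar",(.4054,-.1175))]:
    d=np.array(p)-c; print(n,np.arctan2(d[1],d[0]),np.hypot(*d))
E
```

```text
ram [0.4335 0.2627 0.045 ]
[0.5605 0.0132 0.1   ] [ 0.613  -0.1749  0.1   ] [ 0.6813 -0.0559  0.1   ] [ 0.4927 -0.1067  0.1   ] mean [ 0.5869 -0.0811  0.1   ]
bar [ 0.4053 -0.1155  0.014 ]
Y 1.8393848202924146 0.09759928278425
bar -2.953851966144518 0.1848480727516519
```

Both views agree:

| Item | Value |
|---|---|
| Ramekin | (0.433, 0.262) |
| Carousel axis | (0.587, -0.082) |
| Yellow jar angle | 1.84 rad |
| Front angle | 3.327 rad |
| Turn needed | about +1.487 rad |
| Finger closing line | heading 0.27 rad, along the jar directions |

That closing heading suits the pick, the placing between the jars, and later the tangential grip on the jar. I'm moving above the ramekin now.

Emit:
{"method": "carry_out", "body": {
  "increments": [45,45,0,0,0,0.094,45,45,0,0,0,0.094,45,45,0,0,0,0.094,45,45,0,0,0,0.094,45,45,0,0,0,0.094,45,45,0,0,0,0.094,45,45,0,0,0,0.094,-3,55,0,0,0,0.094,-3,55,0,0,0,0.094,-3,55,0,0,0,0.094,-3,55,0,0,0,0.094,-3,55,0,0,0,0.094,-3,55,0,0,0,0.094,-3,55,0,0,0,0.094,-3,55,0,0,0,0.094,-3,55,0,0,0,0.094,-3,55,0,0,0,0.094,0,4,0,0,0,0,0,0,0,0,0,0,0,0,0,0,0,0],
  "grip": 0,
  "newtons": 12
}}

```text
clock: 2.6
position: [0.4275, 0.2543, 0.2265]
ee_rot: [1.91, 2.493, -0.002]
force: [0.5, -1.1, -0.7]
width: 0.999
gripper_force: 0.0
```

Emit:
{"method": "carry_out", "body": {
  "increments": [5,8,-30,0,0,0,0,0,-40,0,0,0,0,0,-40,0,0,0,0,0,-36,0,0,0,0,0,0,0,0,0,0,0,0,0,0,0]
}}

```text
clock: 3.35
position: [0.4329, 0.2639, 0.082]
ee_rot: [1.908, 2.495, 0.002]
force: [-0.4, 0.7, -0.2]
width: 1.0
gripper_force: 0.0
```

```bash
python3 - <<'E'
from h import *
t=cv2.cvtColor(vision.get_image("top"),4);s=cv2.cvtColor(vision.get_image("side"),4)
o=np.hstack([cv2.resize(t[210:310,140:240],(400,400)),cv2.resize(s[250:370,270:390],(400,400))])
cv2.imwrite("pics/d1.png",o)
E
```

```text
(no output)
```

View pics/d1.png

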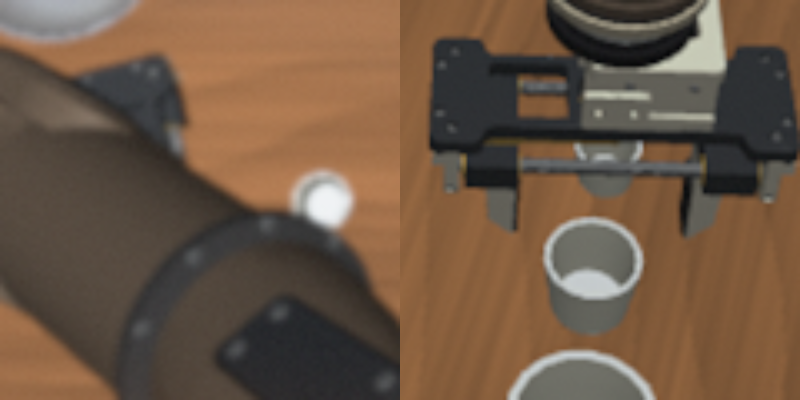

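The side view shows the fingers straddling the middle ramekin at about (594,270) in the composite. The small ramekin is behind and the big one in front, both clear. Going down to grip.

Emit:
{"method": "carry_out", "body": {
  "increments": [0,-1,-25,0,0,0,0,0,-25,0,0,0,0,0,-12,0,0,0,0,0,-6,0,0,0,0,0,0,0,0,0]
}}

```text
clock: 4.08
position: [0.4324, 0.2633, 0.0132]
ee_rot: [1.907, 2.496, 0.001]
force: [0.3, -0.1, 1.7]
width: 0.999
gripper_force: 0.0
```

Emit:
{"method": "carry_out", "body": {
  "increments": [0,0,0,0,0,0,0,0,0,0,0,0,0,0,0,0,0,0,0,0,0,0,0,0,0,0,0,0,0,0,0,0,0,0,0,0,0,0,0,0,0,0,0,0,0,0,0,0],
  "grip": 1,
  "newtons": 12
}}

```text
clock: 5.08
position: [0.4323, 0.2632, 0.0129]
ee_rot: [1.907, 2.496, 0.001]
force: [1.0, -0.6, 4.1]
width: 0.616
gripper_force: 12.0
```

Emit:
{"method": "carry_out", "body": {
  "increments": [0,0,8,0,0,0,0,0,22,0,0,0,0,0,35,0,0,0,0,0,40,0,0,0,0,0,30,0,0,0,8,-17,0,0,0,0,13,-29,0,0,0,0,16,-36,0,0,0,0,16,-36,0,0,0,0,16,-36,0,0,0,0,16,-36,0,0,0,0,16,-36,0,0,0,0,16,-36,0,0,0,0,16,-36,0,0,0,0,13,-29,0,0,0,0,8,-17,0,0,0,0,0,0,0,0,0,0,0,0,0,0,0,0]
}}

```text
clock: 7.32
position: [0.5856, -0.079, 0.1478]
ee_rot: [-1.904, -2.497, -0.001]
force: [-0.0, -0.2, -1.8]
width: 0.62
gripper_force: 12.0
```

Emit:
{"method": "carry_out", "body": {
  "increments": [0,-2,-20,0,0,0,0,0,-25,0,0,0,0,0,-25,0,0,0,0,0,-18,0,0,0,0,0,0,0,0,0,0,0,0,0,0,0]
}}

```text
clock: 8.07
position: [0.5867, -0.0824, 0.0606]
ee_rot: [1.906, 2.496, 0.001]
force: [-0.1, -0.2, -1.7]
width: 0.617
gripper_force: 12.0
```

```bash
python3 - <<'E'
from h import *
t=cv2.cvtColor(vision.get_image("top"),4);s=cv2.cvtColor(vision.get_image("side"),4)
o=np.hstack([cv2.resize(t[165:265,255:355],(300,300)),cv2.resize(s[145:245,240:340],(500,500),interpolation=cv2.INTER_CUBIC)[:500] if 0 else np.zeros((300,0,3),np.uint8)])
b=cv2.resize(s[140:250,245:365],(600,550),interpolation=cv2.INTER_CUBIC)
q=np.zeros((550,800,3),np.uint8); q[:,:600]=b; q[:200,600:]=cv2.resize(o,(200,200))
cv2.imwrite("pics/d2.png",q)
print(readout.observe()["position"], proj("side",(.587,-.082,.03)))
E
```

```text
[ 0.5869 -0.0827  0.0608] [299.0597 206.9295]
```

View pics/d2.png

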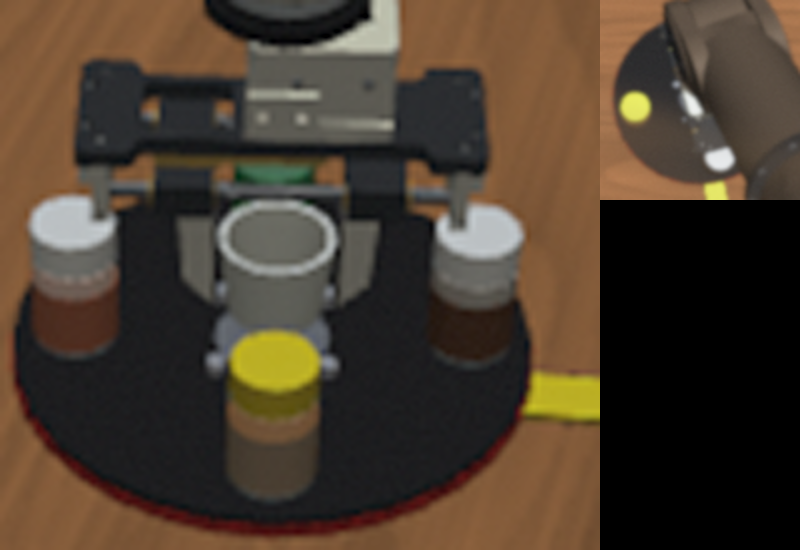

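The side view shows the ramekin rim centred at (278,238) in the crop, with the four pins around the disc below it. I'll compare its axis with the carousel axis in this same view.

```bash
python3 - <<'E'
from h import *
T=lambda x,y,s,x0,y0:((x+.5)/s-.5+x0,(y+.5)/s-.5+y0)
r=ray("side",*T(278,238,5,245,140),.0927); print("rim",r)
L=[ray("side",*T(*p,5,245,140),.1) for p in[(72,222),(480,232)]]; print("lids",L,np.mean(L,0))
print("Y",ray("side",*T(275,361,5,245,140),.1))
E
```

```text
rim [ 0.5859 -0.0824  0.0927]
lids [array([ 0.6817, -0.0557,  0.1   ]), array([ 0.4922, -0.1068,  0.1   ])] [ 0.587  -0.0813  0.1   ]
Y [0.5609 0.0133 0.1   ]
```

Emit:
{"method": "carry_out", "body": {
  "increments": [1,1,-4,0,0,0,0,0,-6,0,0,0,0,0,-4,0,0,0,0,0,-1,0,0,0,0,0,0,0,0,0,0,0,0,0,0,0]
}}

```text
clock: 8.93
position: [0.5873, -0.0819, 0.0449]
ee_rot: [1.907, 2.496, 0.0]
force: [0.0, -0.6, -1.7]
width: 0.619
gripper_force: 12.0
```

Emit:
{"method": "carry_out", "body": {
  "increments": [0,0,-0.7,0,0,0,0,0,-0.7,0,0,0,0,0,0,0,0,0]
}}

```text
clock: 9.3
position: [0.5871, -0.0819, 0.0433]
ee_rot: [-1.907, -2.496, 0.0]
force: [0.2, -0.1, -1.9]
width: 0.613
gripper_force: 12.0
```

Emit:
{"method": "carry_out", "body": {
  "increments": [0,0,-0.5,0,0,0,0,0,-0.5,0,0,0,0,0,0,0,0,0]
}}

```text
clock: 9.68
position: [0.5872, -0.0819, 0.0429]
ee_rot: [1.907, 2.496, -0.0]
force: [-2.4, 0.1, 5.9]
width: 0.619
gripper_force: 12.0
```

The force went from -1.9 to +5.9 N, so it has touched down. Now releasing partway, to stay clear of the jars.

Emit:
{"method": "carry_out", "body": {
  "increments": [0,0,0,0,0,0,0,0,0,0,0,0,0,0,0,0,0,0,0,0,0,0,0,0],
  "grip": 0.15
}}

```text
clock: 10.18
position: [0.5872, -0.0819, 0.0423]
ee_rot: [-1.907, -2.496, -0.0]
force: [0.2, 0.1, -0.4]
width: 0.85
gripper_force: 0.0
```

Emit:
{"method": "carry_out", "body": {
  "increments": [0,0,10,0,0,0,0,0,20,0,0,0,0,0,35,0,0,0,0,0,40,0,0,0,-6,20,0,0,0,0,-10,35,0,0,0,0,-10,40,0,0,0,0,0,0,0,0,0,0,0,0,0,0,0,0]
}}

```text
clock: 11.3
position: [0.561, 0.0131, 0.1476]
ee_rot: [1.906, 2.497, -0.001]
force: [0.2, 0.2, -0.4]
width: 0.852
gripper_force: 0.0
```

```bash
python3 - <<'E'
from h import *
t=cv2.cvtColor(vision.get_image("top"),4);s=cv2.cvtColor(vision.get_image("side"),4)
q=np.zeros((500,800,3),np.uint8)
q[:400,:400]=cv2.resize(t[165:265,255:355],(400,400),interpolation=2); q[:400,400:]=cv2.resize(s[145:245,250:350],(400,400),interpolation=2)
cv2.imwrite("pics/d3.png",q)
E
```

```text
(no output)
```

View pics/d3.png

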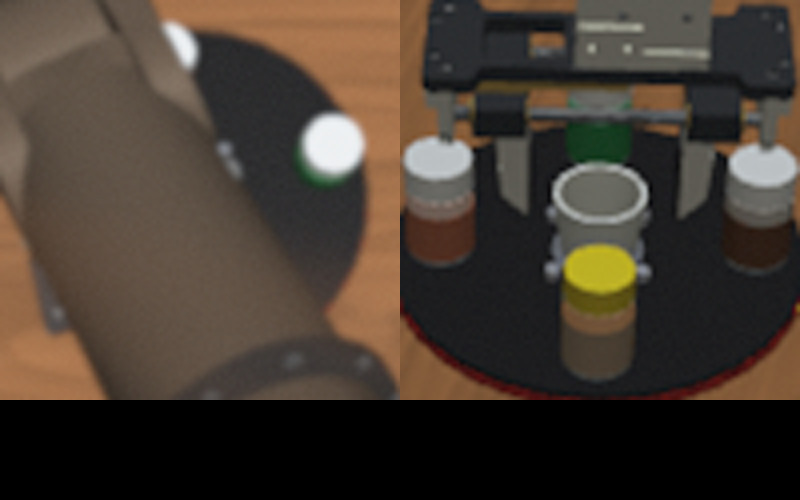

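The ramekin stands upright between the pins (side rim at (600,193), pins visible around it). The yellow lid is at (600,268), so the plate hasn't turned. Going down over the yellow jar and gripping it tangentially.

Emit:
{"method": "carry_out", "body": {
  "increments": [0,0,-25,0,0,0,0,0,-30,0,0,0,0,0,-20,0,0,0,0,0,-10,0,0,0,0,0,0,0,0,0]
}}

```text
clock: 12.02
position: [0.561, 0.0125, 0.062]
ee_rot: [-1.908, -2.495, 0.001]
force: [-0.2, -0.8, -0.0]
width: 0.849
gripper_force: 0.0
```

Emit:
{"method": "carry_out", "body": {
  "increments": [0,0,0,0,0,0,0,0,0,0,0,0,0,0,0,0,0,0,0,0,0,0,0,0,0,0,0,0,0,0,0,0,0,0,0,0,0,0,0,0,0,0,0,0,0,0,0,0],
  "grip": 1,
  "newtons": 15
}}

```text
clock: 13.02
position: [0.5614, 0.0131, 0.0626]
ee_rot: [1.907, 2.496, 0.0]
force: [-0.2, 0.1, 4.2]
width: 0.454
gripper_force: 15.0
```

```bash
python3 - <<'E'
from h import *
print(readout.observe())
N=20
c=np.array([587,-82.]);a=1.84;d=1.487/N
for i in range(N):
    R=lambda t:98*np.array([np.cos(t),np.sin(t)])
    print(np.round(R(a+d*(i+1))-R(a+d*i),1).tolist(),end=" ")
print(d, c+R(3.327))
E
```

```text
{'clock': 13.025, 'joints': array([ 0.2903,  0.5958, -0.5788,  1.8672,  0.439 ,  0.8074, -0.2533]), 'dq': array([ 0.0001, -0.001 , -0.0003,  0.0012, -0.    , -0.0022, -0.0004]), 'joint_efforts': array([ -0.0632, -62.6571,  -9.0602, -21.5187,  -0.1159,  -0.0455,
        -0.0397]), 'position': array([0.5614, 0.0131, 0.0626]), 'ee_rot': array([1.9071, 2.496 , 0.0005]), 'force': array([-0.2128,  0.0565,  4.1592]), 'ft_torque': array([-0.0794, -0.1384,  0.0286]), 'gripper_force': 15.00034399330616, 'width': 0.4539881635915855}
[-6.9, -2.2] [-6.8, -2.7] [-6.5, -3.2] [-6.3, -3.7] [-6.0, -4.1] [-5.7, -4.6] [-5.3, -5.0] [-4.9, -5.4] [-4.5, -5.7] [-4.1, -6.0] [-3.6, -6.3] [-3.1, -6.6] [-2.6, -6.8] [-2.1, -7.0] [-1.6, -7.1] [-1.1, -7.2] [-0.5, -7.3] [-0.0, -7.3] [0.5, -7.3] [1.1, -7.2] 0.07435 [ 490.6796 -100.066 ]
```

Emit:
{"method": "carry_out", "body": {
  "increments": [-6.9,-2.2,0,0,0,0.0743,-6.8,-2.7,0,0,0,0.0743,-6.5,-3.2,0,0,0,0.0743,-6.3,-3.7,0,0,0,0.0743,-6.0,-4.1,0,0,0,0.0743,-5.7,-4.6,0,0,0,0.0743,-5.3,-5.0,0,0,0,0.0743,0,0,0,0,0,0,0,0,0,0,0,0]
}}

```text
clock: 14.15
position: [0.5176, -0.0126, 0.0625]
ee_rot: [1.202, 2.902, -0.0]
force: [-1.6, -0.3, 6.2]
width: 0.454
gripper_force: 15.0
```

Forces are small and it's on the arc (2.356 rad, radius 98 mm). Continuing.

Emit:
{"method": "carry_out", "body": {
  "increments": [-4.9,-5.4,0,0,0,0.0743,-4.5,-5.7,0,0,0,0.0743,-4.1,-6.0,0,0,0,0.0743,-3.6,-6.3,0,0,0,0.0743,-3.1,-6.6,0,0,0,0.0743,-2.6,-6.8,0,0,0,0.0743,-2.1,-7.0,0,0,0,0.0743,-1.6,-7.1,0,0,0,0.0743,-1.1,-7.2,0,0,0,0.0743,-0.5,-7.3,0,0,0,0.0743,0,-7.3,0,0,0,0.0743,0.5,-7.3,0,0,0,0.0743,1.1,-7.2,0,0,0,0.0743,0,0,0,0,0,0,0,0,0,0,0,0]
}}

```text
clock: 16.02
position: [0.4906, -0.1003, 0.0624]
ee_rot: [0.282, -3.128, 0.002]
force: [-3.6, -1.6, 9.7]
width: 0.454
gripper_force: 15.0
```

```bash
python3 - <<'E'
from h import *
o=readout.observe(); print({k:o[k] for k in("clock","joints","position","ee_rot","force","width","gripper_force")})
p=o["position"]-[.587,-.082,0]; print(np.arctan2(p[1],p[0])+2*np.pi,np.hypot(p[0],p[1]))
t=cv2.cvtColor(vision.get_image("top"),4);s=cv2.cvtColor(vision.get_image("side"),4)
q=np.zeros((480,800,3),np.uint8)
q[:480,:400]=cv2.resize(t[165:285,255:355],(400,480),interpolation=2); q[:480,400:]=cv2.resize(s[140:260,245:385],(400,480*100//140 if 0 else 480),interpolation=2)
q=np.hstack([q[:, :250] if 0 else cv2.resize(t[165:285,255:355],(200,240)).repeat(2,0)[:480]*0, cv2.resize(s[145:245,250:390],(700,500),interpolation=2)[:480]]) [:, 100:]
q[:160,:100]=0
cv2.imwrite("pics/d4.png",q); cv2.imwrite("pics/top4.png",t); cv2.imwrite("pics/side4.png",s)
E
```

```text
{'clock': 16.025, 'joints': array([ 0.7849,  0.655 , -0.9726,  1.9941,  0.7133,  0.8798,  1.1701]), 'position': array([ 0.4906, -0.1003,  0.0624]), 'ee_rot': array([ 0.2822, -3.1275,  0.0015]), 'force': array([-3.5787, -1.6212,  9.6672]), 'width': 0.4538965120580452, 'gripper_force': 15.001260638237}
3.329001039225647 0.09814183077010295
```

View pics/d4.png

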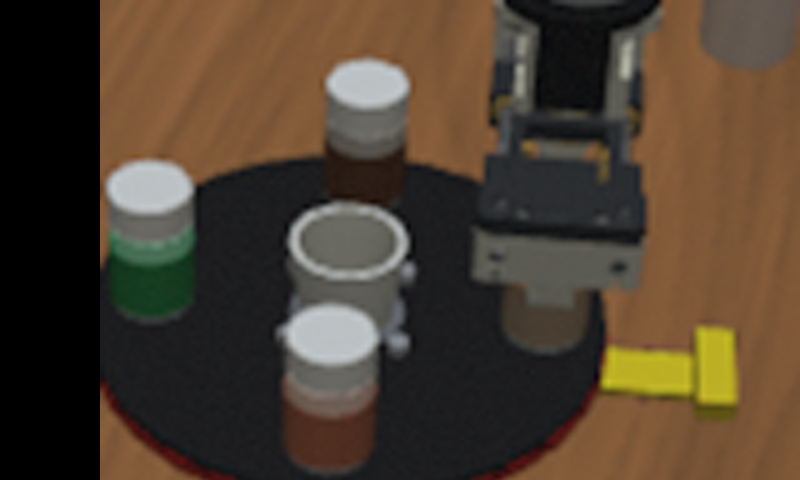

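The side view shows the ramekin upright at centre (348,245), the gripper on the yellow jar towards the pointer bar (715,370), and the other lids at (331,334), (150,187) and (367,84). Those give me the plate angle.

```bash
python3 - <<'E'
from h import *
T=lambda x,y:((x-100+.5)/5-.5+250,(y+.5)/5-.5+145)
near,left,back=[ray("side",*T(*p),.1)[:2] for p in[(331,334),(150,187),(367,84)]]
bar=ray("side",*T(715,364),.014)[:2]
c=(near+back)/2; a=lambda d:np.arctan2(d[1],d[0])%(2*np.pi)
print(c,left,"yellow by axis",a(near-back)+np.pi/2,"by left",a(c-left),"bar",bar,a(bar-c))
print("ram rim",ray("side",*T(348,243),.075))
E
```

```text
[ 0.5873 -0.0814] [ 0.6829 -0.0636] yellow by axis 3.3254132488394403 by left 3.3260971658389074 bar [ 0.4059 -0.1161] 3.330301578869889
ram rim [ 0.5875 -0.0807  0.075 ]
```

The plate is within about 0.005 rad of the front and the ramekin is within 1 mm of centre. Now firming the grip.

Emit:
{"method": "carry_out", "body": {
  "increments": [0,0,0,0,0,0,0,0,0,0,0,0,0,0,0,0,0,0,0,0,0,0,0,0,0,0,0,0,0,0,0,0,0,0,0,0],
  "grip": 1,
  "newtons": 35
}}

```text
clock: 16.88
position: [0.4906, -0.1003, 0.0625]
ee_rot: [0.282, -3.127, 0.002]
force: [-4.6, -2.3, 9.3]
width: 0.45
gripper_force: 35.0
```

```bash
python3 -c "
from cell import arm; print(arm.sign_off())"
```

```text
the job is handed in; nothing more can be done
None
```

The job is handed in at 16.9 s: the ramekin stands upright between the four pins, within about 1 mm of centre, and the yellow jar faces the pointer to within about 0.005 rad, still gripped at 35 N; no verdict came back.

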